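# Hang the specimen basket on the load-cell hook by its swing bail

## Task

Weigh the rubber stoppers: with the wire basket still standing on the bench, lift its folded bail upright, then pick the basket up by the bail's black grip and hang it on the twin hook of the weighing stand, bail home in both hooks, so that the basket hangs free and still. Let it down very slowly and let go only once the hook bears it, no drop and no push: the load cell is ruined by more than 10 N, and the hook's height is whatever the last user clamped, so feel for it. Keep both stoppers in the basket, and do not disturb the bottles and the beaker.

Things in the scene. Friction and masses are not known exactly. Their poses are not given: they have to be found in the camera images.
- basket: Stainless wire-mesh basket, open on top, 130 (x) x 104 (y) x 62 mm high, 0.16 to 0.3 kg, loose on the bench, two rubber stoppers inside. Origin: centre of its underside; z up; -x is the side to which the bail is folded; y runs along the bail's hinge line, which lies 57 mm above the origin at x = 0. Its walls touch like solid sheet.
- bail (a joint): Swing angle of the bail about the basket's +y axis, rad: 0 = folded level over the -x side, 1.57 = upright above the basket, 3.14 = folded level to +x. Bail: 5 mm steel wire stirrup, 20 g, 85 mm from hinge line to cross bar, arms 116 mm apart. Its rivets are stiff (about 0.015 N m), so it stays at the angle where it is left.
- bail_grip (a point): Centre of the black plastic grip (12 mm diameter, 40 mm long) on the middle of the bail's straight cross bar; bar along y, bare wire either side of it. Folded, the bar is about 57 mm above the bench, 14 mm clear of the basket's -x wall, free below: a fingertip can reach under it from -x. Upright, it is 142 mm above the basket's underside, to be pinched across from above.
- stand: Weighing stand, fixed. Origin: on the bench, right below the seat of its twin hook; z up, hook tips point to -x. White foot plate x 60 to 215, y +-55 mm, 16 mm high, with an indicator box (x 78 to 118, y +-43, 72 mm high) and a column at x = 150. A beam load cell on its telescopic mast carries the twin hook towards -x; nothing is more than 17 mm higher than the hook's seat.
- hook_foot (a point): Point on the bench right below the hook's seat (axes as the stand). Seat: two upturned hooks of 6 mm rod at y = +-31 mm; bail wire lies in both along y, its centre at x = y = 0, black grip between them with 8 mm spare each side. Lip: x = -22 to -16, up to 17 mm above the seated wire's centre; rod under the wire down to 9 mm below it. Come over the lip from -x with the hooks between bail and basket.
- mast_foot (a point): Centre of the column's foot, 150 mm behind the seat. The seat's height is NOT reported: the mast is clamped so that the seated wire's centre is 215 to 245 mm above the bench. See it, or lower the bail until the weight comes off. The hook gives only 0.2 mm per N, 10 N at most. Behind the seat the shanks (from x = 25 mm) are 13 mm, their cross piece (x 66 to 78) 17 mm above it.
- red_stopper: Dark red rubber stopper, 28 mm diameter, 28 mm high, 18 g, loose in the basket; origin at the centre of its underside.
- black_stopper: Black rubber stopper, 35 mm diameter, 30 mm high, 18 g, loose in the basket; origin at the centre of its underside.
- amber_bottle: Amber stoppered reagent bottle, 52 mm diameter, 97 mm high, standing loose behind the basket, off its +x, +y corner; origin at the centre of its underside. Leave alone.
- white_bottle: White polythene bottle, 52 mm diameter, 100 mm high, standing loose on the +y side of the stand's foot; origin at the centre of its underside. Leave alone.
- beaker: Small glass beaker upside down, 61 mm diameter, 69 mm high, standing loose on the -y side of the stand's foot; origin at the centre of its underside. Leave alone.
Things that resemble listed ones, but are neither listed nor needed, are in the scene too. Of the things like the black_stopper, leave any that is green; of the rest the smaller one is meant.

How it is judged (in metres and radians):
On the way, in this order (a step that is already met when the one before it is completed fails the run):
1. the bail stands upright (within 15 degrees) over the basket, which still stands level on the bench (value of joint bail between 1.31 and 1.83 rad and height (world z) of basket below 0.006 m and angle between basket's own z axis and vertical below 0.06 rad), for 0.2 s.
2. the basket hangs from its bail in the air, its underside more than 40 mm above the bench, not yet touching the stand (height (world z) of basket above 0.04 m and angle between basket's own z axis and vertical below 0.45 rad and contact force between basket and stand below 0.05 N), for 0.2 s.
3. set down, not dropped: the hook already bears more than 1 N of the basket while the gripper still holds the bail (contact force between basket and stand above 1 N and contact force between the fingers and basket above 0.5 N and height (world z) of basket above 0.04 m), for 0.2 s.
At the end, for the whole second after the job is handed in: Bail wire home in both hooks (grip centre within 7 mm of the seat along x, 15 mm along y, bar parallel within 7 degrees), the hook carrying the basket (over 1 N), its underside over 40 mm above the bench, hanging within 20 degrees of level and still (under 0.05 m/s), both stoppers in it (x of bail_grip in the frame of hook_foot between -0.007 and 0.007 m and y of bail_grip in the frame of hook_foot between -0.015 and 0.015 m and angle between the y axis of bail_grip and the y axis of stand, either way round below 0.12 rad and contact force between basket and stand above 1 N and height (world z) of basket above 0.04 m and angle between basket's own z axis and vertical below 0.35 rad and linear speed of basket below 0.05 m/s and z of red_stopper in the frame of basket between -0.005 and 0.055 m and x of red_stopper in the frame of basket between -0.065 and 0.065 m and y of red_stopper in the frame of basket between -0.052 and 0.052 m and z of black_stopper in the frame of basket between -0.005 and 0.055 m and x of black_stopper in the frame of basket between -0.065 and 0.065 m and y of black_stopper in the frame of basket between -0.052 and 0.052 m); the robot touches nothing.
It fails at once if more than 10 N between the basket or its bail and the stand (contact force between basket and stand above 10 N).
It fails at once if the robot presses on the stand with more than 10 N (contact force between the arm and stand above 10 N).
It fails at once if the gripper's fingers press on the stand with more than 10 N (contact force between the fingers and stand above 10 N).
It fails at once if the basket tips more than 40 degrees (angle between basket's own z axis and vertical above 0.7 rad).
It fails at once if a bottle or the beaker is moved more than 20 mm (distance of any of amber_bottle, white_bottle, beaker from where it was at the start of the episode above 0.02 m).
It also fails if it takes over 72 s, if anything falls off the work surface, if the arm or the gripper's body presses on something with over 40 N, if the wrist force passes 120 N, or if a joint passes its speed limit or range.

## Robot

A 7-joint arm with a two-finger parallel gripper is mounted at the origin on a cart in front of the work surface, level with it; the furniture and walls round the work are solid. World frame = base frame: x ahead of the robot, y to its left, z up, the work surface at z = 0. Lengths are in mm, angles in rad, forces in N, time in s.
With the tool pointing down it reaches from about 400 to 875 mm from the base axis. Payload 6.5 kg.
Tool frame: the origin (TCP) lies on the mounting face of the last link; the fingertips stand finger_overhang ahead of it and the grasp point (between the pads) lies 155 mm ahead of it (finger_overhang is the distance from the TCP to the fingertips, in mm); x points along the fingers, z is the direction in which the jaws open and shut, and the axes are right-handed (so a half turn about x gives the same grasp; the last joint's range is limited). The gripper opens to 85 mm and grips with 20 to 120 N. Pads are 22 mm wide; open, the fingers measure 114 mm over their backs; the gripper's body (76 mm by 85 mm) begins 54 mm behind the grasp point. The pads swing forward as they close: fully open they stand 13 mm farther back than shut.
Start: joints at [-1.292, 0.536, -0.004, 1.538, 0.003, 1.067, -0.071], TCP at [219.696, 611.738, 404.69] pointing down, gripper open.
Joint ranges: [-2.7, 2.7], [-0.37, 2.16], [-1.27, 1.26], [0.24, 2.4], [-1.31, 4.45], [0.19, 1.91], [-2.76, 2.76]. Speed limits (rad/s): [2.39, 2.39, 3.14, 3.14, 3.14, 3.14, 3.14].

## Interface

Orientations are given as a unit quaternion [w, x, y, z].
In Python, from rig import get_obs, read_camera, camera_info, hand_in, finger_overhang gives the robot as it stands.
- The arm moves only by the tool send_rows, never from a script. Its argument "moves" is a list of rows, each an object with "dp": the shift along the tool's x, y, z in mm, a list of three; "roll": the turn about the tool's x in rad. In form: [{"dp": [tx, ty, tz], "roll": roll}, ...]. A call has 1 to 5 rows; each row is the pose to reach, as a shift and turn from the pose commanded when the call began, along the tool's axes at that moment; what a row does not reach only later rows make up. A row lasts 1/8 s, in which the tool goes at most 62.5 mm and 10.7 degrees, less where a joint would pass 70% of its speed; a pose out of reach is approached as far as the arm can. A call with a gripper value outside its range is refused whole. "jaw" is the finger opening in mm, from 0 to 85.4, set as the call begins (left out, the last holds). The fingers move at their own pace and stop on an object; the grip force is fixed at half the most. Time passes only in rows, so rows that repeat a pose let the fingers close. It gives the time, the measured TCP pose, the force and the opening at its end, in the units of the state.
- get_obs(): the state, without advancing time (a new reading comes with each control period).
- read_camera(name): name is "scene" or "top" or "wrist"; returns the picture (384x512x3 uint8, red, green, blue); there is no depth.
- camera_info(name): a dict with "vertical_fov" (degrees; the focal length in pixels is half the picture's height over the tangent of half this angle, whatever the lens; pixels are square), "cx", "cy" (the principal point, pixels), "dist" ([k1, k2, p1, p2, k3] as OpenCV has them; the pictures are not rectified), "pose" (4x4, takes a point from camera to world coordinates); the wrist camera has in their place "mount" (4x4, takes a point from camera to tool coordinates, whose origin is the TCP and whose axes are the tool frame's). Camera axes: x right, y down, z forward; pixel columns grow to the right and rows downward; lengths in mm; the calibration is good to about 2 mm. A picture is of the moment at which its call begins: read the wrist's pose just before it. camera_info takes no time and is no camera call.
- hand_in(): hands the job in, once; it reports no verdict.
The state is a dict: "t": time; "q": joint angles; "joint_vel": joint speeds; "joint_torque": joint torques, N m; "tcp_pos": TCP position; "ee_rot": TCP orientation; "wrist_force": force on the tool from outside, world axes, zero at the start; "ft_torque": the same for the moment, N m; "opening": finger opening in mm.
Only numpy, scipy, OpenCV 4.12 (cv2) and the standard library are available. Lean on these libraries where they do the work, as an engineer would, in place of code of your own. Each camera call takes 0.05 s, during which the arm holds its last target.

## Working session

There is one attempt and no reset: what is moved stays moved. The work goes in short steps, Python scripts to look and compute and a tool call to move; the robot and the scene stay as the last step left them, time stands still between calls to the robot, and variables do not carry over. Pictures are saved under pics/ and viewed, and the job is handed in when it is done.

Besides the shell and the picture viewer there is one more tool, called after "Emit:" as name(argument=value, ...), one argument or row to a line, values as JSON. send_rows: Moves the arm, as the interface text tells. Its arguments: {"type":"object","properties":{"moves":{"type":"array","items":{"type":"object","properties":{"dp":{"type":"array","items":{"type":"number"}},"roll":{"type":"number"}}}},"jaw":{"type":"number"}},"required":["moves"]}

```bash
ls; mkdir -p pics; python3 - <<'E'
from rig import *
import cv2,numpy as np
o=get_obs();print({k:np.round(v,3).tolist() for k,v in o.items()})
print('fo',finger_overhang if not callable(finger_overhang) else finger_overhang())
for n in("scene","top","wrist"):
    print(n,{k:np.round(v,4).tolist() for k,v in camera_info(n).items()})
    im=read_camera(n);cv2.imwrite(f"pics/{n}0.png",im[...,::-1])
E
```

```text
pics
{'t': 0.0, 'q': [-1.292, 0.537, -0.004, 1.539, 0.003, 1.067, -0.071], 'joint_vel': [-0.0, -0.001, 0.001, -0.001, 0.001, 0.001, -0.0], 'joint_torque': [0.0, -58.34, 1.049, -25.911, 0.012, 0.009, 0.0], 'tcp_pos': [219.577, 611.433, 403.794], 'ee_rot': [0.578, -0.407, 0.579, 0.406], 'wrist_force': [-0.797, 0.617, -0.878], 'ft_torque': [0.023, 0.003, -0.03], 'opening': 85.709}
fo 173.4
scene {'vertical_fov': 56.8048, 'cx': 248.9582, 'cy': 189.1965, 'dist': [-0.1048, 0.0, 0.0, 0.0, 0.0], 'pose': [[-0.5912, -0.3329, 0.7346, 21.3309], [-0.8065, 0.2499, -0.5358, 518.5809], [-0.0053, -0.9092, -0.4162, 419.2162], [0.0, 0.0, 0.0, 1.0]]}
top {'vertical_fov': 54.3458, 'cx': 255.2608, 'cy': 194.8254, 'dist': [0.0198, 0.0, 0.0, 0.0, 0.0], 'pose': [[-0.1976, -0.9569, 0.2129, 485.2238], [-0.9803, 0.1935, -0.0399, 63.2097], [-0.003, -0.2166, -0.9763, 880.4403], [0.0, 0.0, 0.0, 1.0]]}
wrist {'vertical_fov': 65.2896, 'cx': 258.1901, 'cy': 192.5854, 'dist': [-0.0776, 0.0, 0.0, 0.0, 0.0], 'mount': [[-0.0002, -0.3003, 0.9539, 31.0674], [0.0008, -0.9539, -0.3003, 78.0621], [1.0, 0.0007, 0.0005, -0.3654], [0.0, 0.0, 0.0, 1.0]]}
```

View pics/scene0.png

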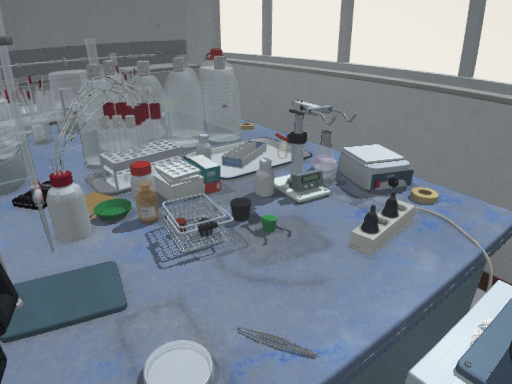

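View pics/top0.png

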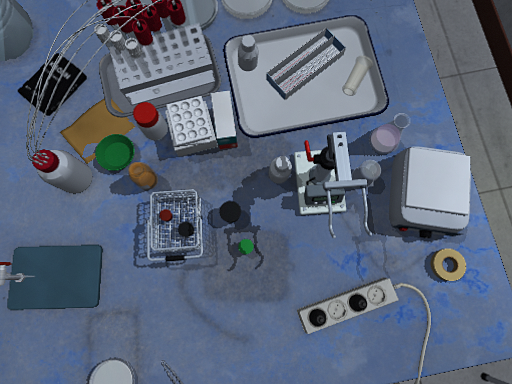

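View pics/wrist0.png

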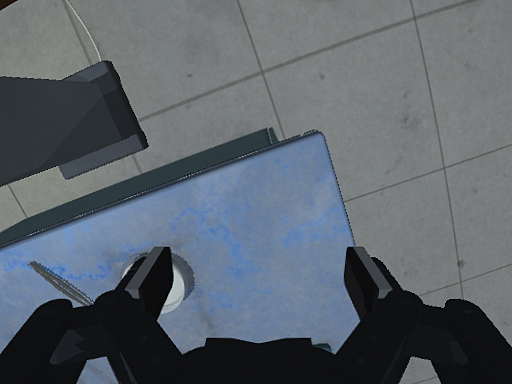

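```bash
cat > h.py <<'E'
from rig import *
import cv2,numpy as np
def K(c,h=384):
    f=h/2/np.tan(np.radians(c["vertical_fov"])/2)
    return np.array([[f,0,c["cx"]],[0,f,c["cy"]],[0,0,1.]])
def R(q):
    from scipy.spatial.transform import Rotation as S
    return S.from_quat([q[1],q[2],q[3],q[0]]).as_matrix()
def campose(n,o=None):
    c=camera_info(n)
    if n!="wrist": return np.array(c["pose"],float)
    o=o or get_obs(); T=np.eye(4);T[:3,:3]=R(o["ee_rot"]);T[:3,3]=o["tcp_pos"]
    return T@np.array(c["mount"])
def ray(n,uv,P=None):
    c=camera_info(n);P=campose(n) if P is None else P
    u=cv2.undistortPoints(np.array([[uv]],float),K(c),np.array(c["dist"],float))[0,0]
    return P[:3,3],P[:3,:3]@np.array([u[0],u[1],1.])
def plane(n,uv,z,P=None):
    o,d=ray(n,uv,P);return o+d*(z-o[2])/d[2]
def tri(a,uva,b,uvb,Pa=None,Pb=None):
    o1,d1=ray(a,uva,Pa);o2,d2=ray(b,uvb,Pb)
    s=np.linalg.lstsq(np.stack([d1,-d2],1),o2-o1,rcond=None)[0]
    p,q=o1+s[0]*d1,o2+s[1]*d2
    return (p+q)/2,np.linalg.norm(p-q)
def proj(n,X,P=None):
    c=camera_info(n);P=campose(n) if P is None else P
    x=P[:3,:3].T@(np.array(X,float)-P[:3,3])
    return cv2.projectPoints(x[None],np.zeros(3),np.zeros(3),K(c),np.array(c["dist"],float))[0].ravel()
def crop(im,x0,y0,w,h,s,name):
    cv2.imwrite(name,cv2.resize(im[y0:y0+h,x0:x0+w],None,fx=s,fy=s,interpolation=cv2.INTER_CUBIC))
E
python3 - <<'E'
from h import *
t=cv2.imread("pics/top0.png");s=cv2.imread("pics/scene0.png")
crop(t,130,180,80,90,6,"pics/tb.png");crop(t,265,125,130,115,6,"pics/ts.png")
crop(s,150,180,90,75,7,"pics/sb.png");crop(s,250,85,115,120,5,"pics/ss.png")
E
```

```text
(no output)
```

View pics/tb.png

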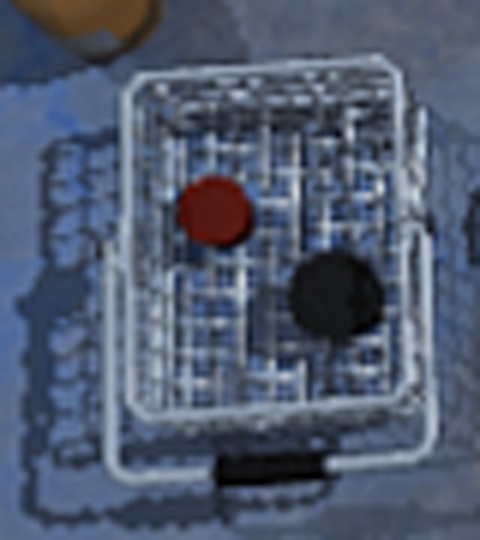

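View pics/ts.png

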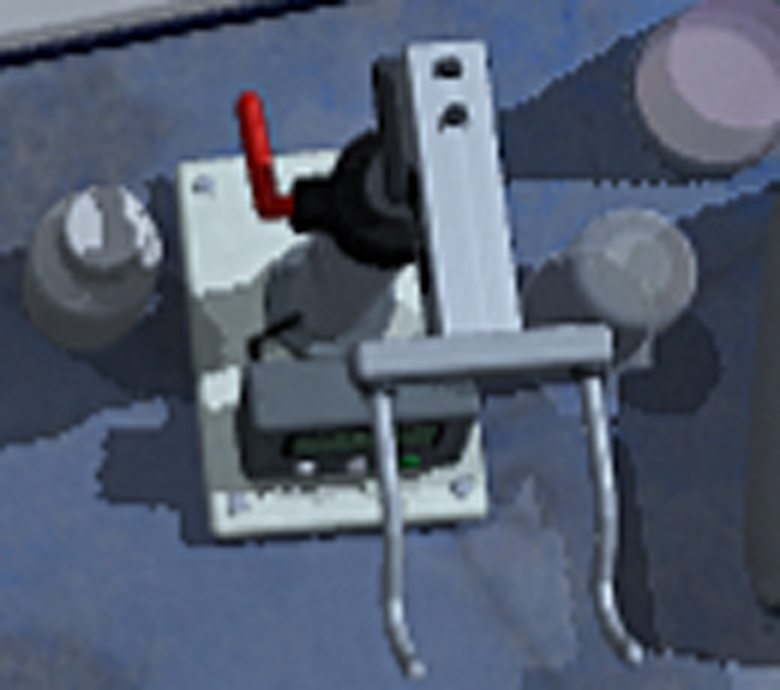

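View pics/sb.png

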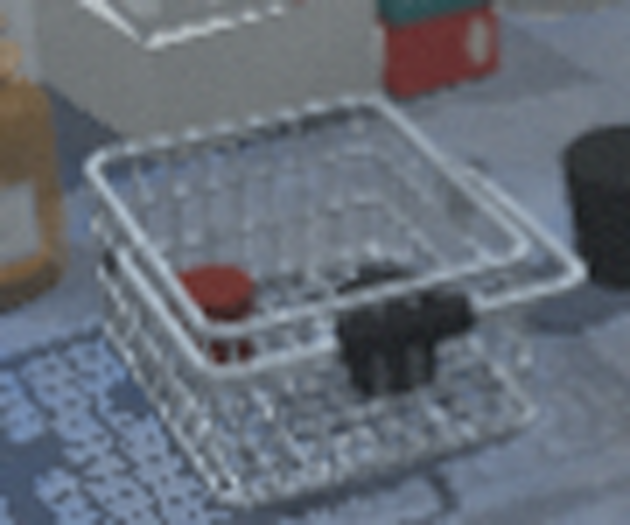

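View pics/ss.png

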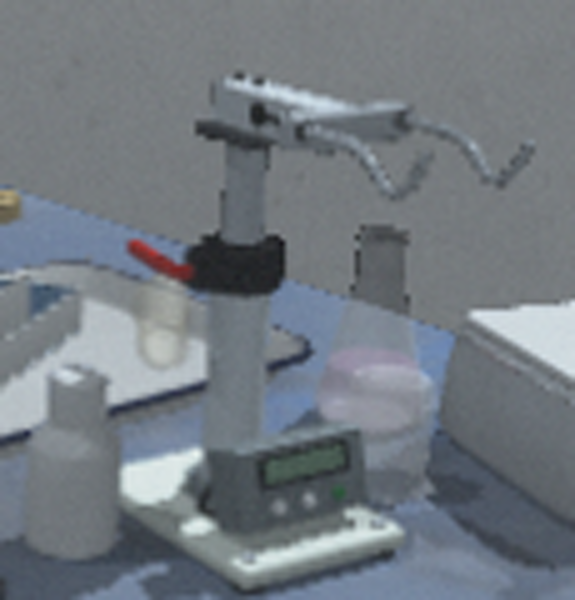

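```bash
python3 - <<'E'
from h import *
T=lambda x,y:(130+x/6,180+y/6); S=lambda x,y:(150+x/7,180+y/7)
TS=lambda x,y:(265+x/6,125+y/6); SS=lambda x,y:(250+x/5,85+y/5)
def p(n,a,b):
    r,e=tri("top",a,"scene",b);print(n,r.round(1),round(e,1))
p("grip",T(271,470),S(405,313))
p("bailL",T(115,475),S(208,375)) ;p("bailR",T(432,447),S(582,272))
p("rim -x+y",T(137,412),S(205,330));p("rim -x-y",T(410,400),S(525,250))
p("rim +x+y",T(130,80),S(95,160));p("rim +x-y",T(395,65),S(378,100))
for n,z in(("red",29),("blk",31)):pass
print("plane rim",[plane("top",T(*c),62)[:2].round(1).tolist() for c in((137,412),(410,400),(130,80),(395,65))])
print("plane grip",plane("top",T(271,470),57).round(1),plane("scene",S(405,313),57).round(1))
p("tip+y",TS(418,672),SS(430,155));p("tip-y",TS(637,655),SS(531,146))
p("low+y",TS(397,625),SS(397,193));p("low-y",TS(607,605),SS(499,183))
p("cross+y",TS(375,372),SS(308,130));p("cross-y",TS(600,350),SS(405,115))
print("foot corners",[plane("top",TS(*c),16)[:2].round(1).tolist() for c in((215,525),(485,505),(180,165))])
print("foot corners s",[plane("scene",SS(*c),16)[:2].round(1).tolist() for c in((248,580),(403,530))])
for n,c,z in(("amber",(142,178),80),):print(n,plane("top",c,z).round(1))
E
```

```text
grip [560.2 226.5  64.5] 0.2
bailL [570.2 283.1  59.6] 0.9
bailR [556.9 169.   59.9] 0.5
rim -x+y [591.4 272.8  60. ] 2.4
rim -x-y [575.9 175.   60.6] 2.3
rim +x+y [712.6 255.7  60.3] 3.3
rim +x-y [699.1 158.   59. ] 2.8
plane rim [[590.5, 271.3], [575.1, 173.9], [713.1, 256.7], [699.2, 158.8]]
plane grip [560.8 228.   57. ] [571.6 220.4  57. ]
tip+y [524.1 -81.3 245.1] 3.3
tip-y [ 517.1 -143.5  242.4] 2.3
low+y [540.7 -82.5 224.7] 1.3
low-y [ 534.3 -145.4  221.6] 2.1
cross+y [611.2 -92.8 239.4] 6.7
cross-y [ 605.8 -157.7  239.7] 3.2
foot corners [[611.0, -68.3], [597.9, -173.3], [757.7, -87.4]]
foot corners s [[597.4, -60.9], [590.9, -170.2]]
amber [746.8 268.6  80. ]
```

```bash
python3 - <<'E'
from h import *
o=get_obs();print(R(o["ee_rot"]).round(3))
t=cv2.imread("pics/top0.png");s=cv2.imread("pics/scene0.png")
crop(t,0,120,130,200,3,"pics/a.png");crop(s,0,20,140,240,3,"pics/b.png")
print(np.round([plane("top",(20,275),z) for z in(0,150,300)],0).tolist())
print(tri("top",(30,276),"scene",(51,253)))
E
```

```text
[[-0.    -0.941  0.338]
 [-0.001  0.338  0.941]
 [-1.    -0.    -0.001]]
[[600.0, 592.0, 0.0], [580.0, 502.0, 150.0], [561.0, 412.0, 300.0]]
(array([579.67670113, 509.10631143, 100.34950444]), np.float64(5.374422491488919))
```

View pics/a.png

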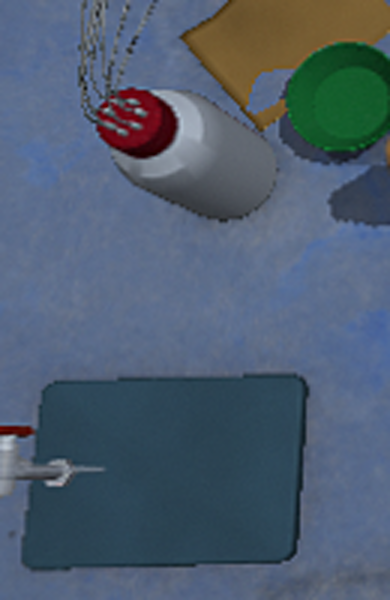

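View pics/b.png

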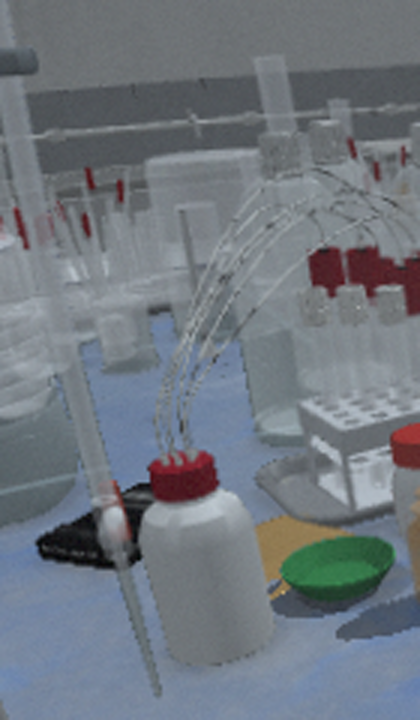

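```bash
python3 - <<'E'
from h import *
M=np.array(camera_info("wrist")["mount"])
for X in(142,155,160.4,173.4):
  print(X,[proj("wrist",(X,y,z),M).round(0).tolist() for z in(-42.5,42.5) for y in(-11,11)])
w=cv2.imread("pics/wrist0.png");crop(w,60,220,400,164,2,"pics/w.png")
E
```

```text
142 [[165.0, 307.0], [159.0, 265.0], [353.0, 307.0], [359.0, 265.0]]
155 [[172.0, 290.0], [168.0, 250.0], [345.0, 290.0], [350.0, 250.0]]
160.4 [[175.0, 283.0], [171.0, 245.0], [342.0, 283.0], [347.0, 245.0]]
173.4 [[181.0, 270.0], [178.0, 233.0], [336.0, 270.0], [340.0, 233.0]]
```

View pics/w.png

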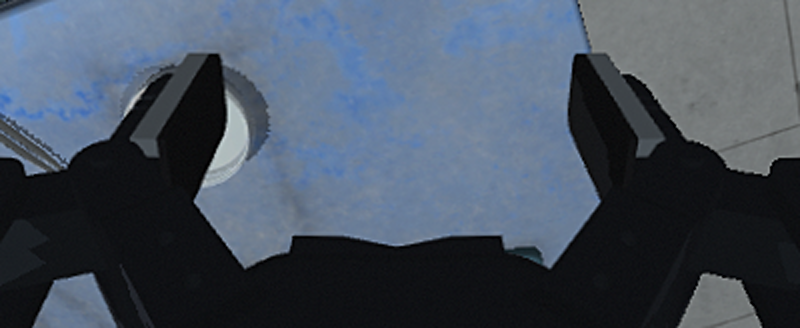

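Emit:
send_rows(
  moves=[
    {"dp":[0,-50,-25],"roll":0.17},
    {"dp":[0,-100,-50],"roll":0.34},
    {"dp":[0,-150,-75],"roll":0.51},
    {"dp":[0,-200,-100],"roll":0.68},
    {"dp":[0,-250,-125],"roll":0.85},
  ],
)

```text
t: 0.78
tcp_pos: [413.7, 408.1, 404.6]
ee_rot: [0.695, -0.13, 0.695, 0.13]
wrist_force: [0.7, 1.5, -0.2]
opening: 85.5
```

```bash
cat >> h.py <<'E'
from scipy.spatial.transform import Rotation as _S
# nominal commanded frame: down with heading h
def st(target=None,heading=None):
    o=get_obs();Rm=R(o["ee_rot"]);p=np.array(o["tcp_pos"])
    h=np.degrees(np.arctan2(Rm[1,2],Rm[0,2]))
    print("t",round(o["t"],2),"tcp",p.round(1),"hd",h.round(2),"xax",Rm[:,0].round(3),"F",np.round(o["wrist_force"],2),"open",round(o["opening"],1))
    if target is not None: print(" dp",(Rm.T@(np.array(target,float)-p)).round(1))
    if heading is not None: print(" roll",np.radians(h-heading).round(3))
    return o
E
python3 -c "
from h import *
st([588,222.5,300],-7.3)"
```

```text
t 0.78 tcp [413.7 408.1 404.6] hd 21.23 xax [-0.  0. -1.] F [ 0.72  1.48 -0.2 ] open 85.5
 dp [ 104.6 -236.1   95.2]
 roll 0.498
```

Emit:
send_rows(
  moves=[
    {"dp":[15,-47,19],"roll":0.1},
    {"dp":[30,-94,38],"roll":0.2},
    {"dp":[50,-142,57],"roll":0.3},
    {"dp":[70,-190,76],"roll":0.4},
    {"dp":[75,-236,95],"roll":0.498},
  ],
)

```text
t: 1.4
tcp_pos: [588.1, 223.5, 328.0]
ee_rot: [0.705, 0.044, 0.707, -0.045]
wrist_force: [0.5, 0.6, 0.6]
opening: 85.1
```

```bash
python3 - <<'E'
from h import *
o=st([588,222.5,200],-7.3)
np.save("P1.npy",campose("wrist",o))
im=read_camera("wrist");cv2.imwrite("pics/w1.png",im[...,::-1])
E
```

```text
t 1.4 tcp [588.1 223.5 328. ] hd -7.17 xax [-0.002 -0.001 -1.   ] F [0.46 0.56 0.63] open 85.1
 dp [128.   -0.8   0.3]
 roll 0.002
```

View pics/w1.png

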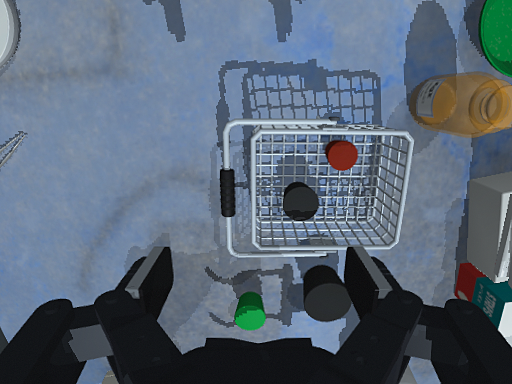

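```bash
python3 - <<'E'
from h import *
P=np.load("P1.npy")
for n,uv,z in(("grip",(227.5,193),57),("bc+y",(227,122),57),("bc-y",(231,254),57),("rim",(253,127),62),("rim",(412,131),62),("rim",(254,247),62),("rim",(400,249),62),("amber base~",(440,105),0)):
  print(n,plane("wrist",uv,z,P).round(1))
print(tri("wrist",(227.5,193),"top",(175.2,258.3),P))
for y in(140,): print(proj("wrist",(588-42.5,223,60),P))
E
```

```text
grip [560.7 227.4  57. ]
bc+y [569.3 285.3  57. ]
bc-y [554.8 169.9  57. ]
rim [589.2 279.3  62. ]
rim [713.3 261.8  62. ]
rim [576.8 177.1  62. ]
rim [705.7 158.2  62. ]
amber base~ [772.5 274.3   0. ]
(array([560.8238688 , 227.68128126,  57.86857707]), np.float64(0.10647904660657204))
[210.03503257 201.16855289]
```

Emit:
send_rows(
  moves=[
    {"dp":[40,0,0],"roll":0},
    {"dp":[80,0,0],"roll":0},
    {"dp":[110,0,0],"roll":0},
    {"dp":[128,0,0],"roll":0},
    {"dp":[128,0,0],"roll":0},
  ],
)

```text
t: 2.08
tcp_pos: [587.3, 224.9, 200.7]
ee_rot: [0.705, 0.043, 0.706, -0.043]
wrist_force: [-0.5, -0.2, 0.7]
opening: 85.3
```

```bash
python3 - <<'E'
from h import *
o=st([588,223.5,200],-7.3)
for n in("wrist","scene"):
  im=read_camera(n)[...,::-1];cv2.imwrite(f"pics/{n}2.png",im)
  if n=="scene":crop(im,140,100,120,160,5,"pics/s2.png")
E
```

```text
t 2.08 tcp [587.3 224.9 200.7] hd -6.98 xax [-0.002 -0.001 -1.   ] F [-0.51 -0.22  0.66] open 85.3
 dp [ 0.7 -1.3  0.9]
 roll 0.006
```

View pics/wrist2.png

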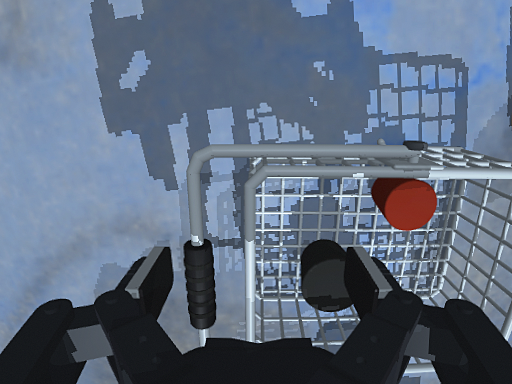

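View pics/s2.png

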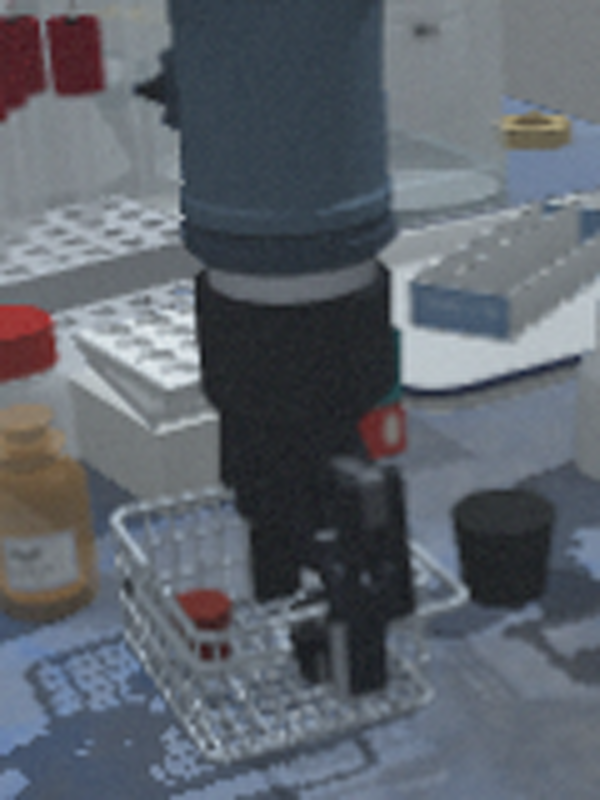

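Emit:
send_rows(
  moves=[
    {"dp":[0,0,7],"roll":0},
    {"dp":[0,0,11],"roll":0},
    {"dp":[-7,0,12.5],"roll":0},
    {"dp":[-14,0,14],"roll":0},
    {"dp":[-21,0,15.5],"roll":0},
  ],
)

```text
t: 2.8
tcp_pos: [603.0, 223.2, 223.3]
ee_rot: [0.706, 0.043, 0.706, -0.043]
wrist_force: [-1.9, 0.4, 0.3]
opening: 85.6
```

```bash
python3 - <<'E'
from h import *
o=st()
for n in("wrist","scene"):
  im=read_camera(n)[...,::-1];cv2.imwrite(f"pics/{n}3.png",im)
  if n=="scene":crop(im,140,100,120,160,4,"pics/s3.png")
E
```

```text
t 2.8 tcp [603.  223.2 223.3] hd -6.98 xax [-0.  0. -1.] F [-1.89  0.41  0.26] open 85.6
```

View pics/wrist3.png

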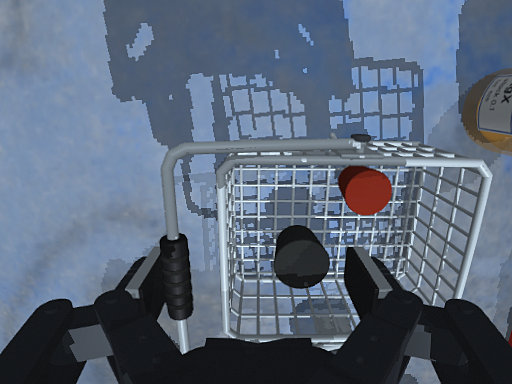

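View pics/s3.png

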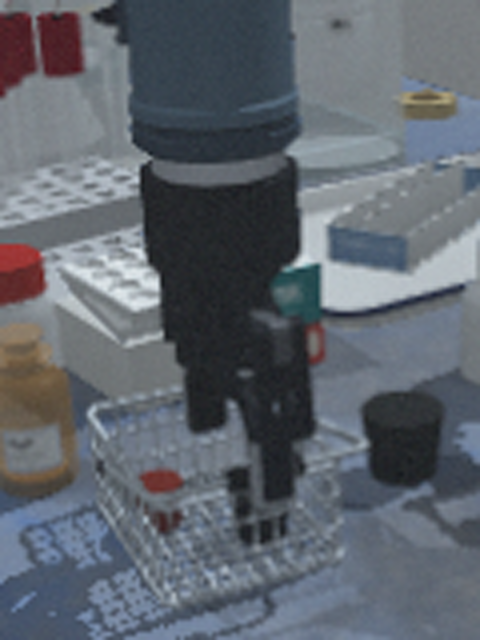

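```bash
python3 - <<'E'
from h import *
P=campose("wrist")
def px(uv,x):
    o,d=ray("wrist",uv,P);return (o+d*(x-o[0])/d[0]).round(1)
print(px((176,277),566.7))
for uv in((222,165),(488,172)):print(plane("wrist",uv,62,P).round(1))
for z in (57,67,77):print(plane("wrist",(172,150),z,P).round(1))
E
```

```text
[566.7 229.5  78.8]
[592.6 273.6  62. ]
[715.9 255.9  62. ]
[570.1 282.4  57. ]
[573.2 283.7  67. ]
[576.3 285.   77. ]
```

Emit:
send_rows(
  moves=[
    {"dp":[-10,0,4],"roll":0},
    {"dp":[-20,0,9],"roll":0},
    {"dp":[-29,0,15.5],"roll":0},
    {"dp":[-38,0,22.5],"roll":0},
    {"dp":[-45,0,30.5],"roll":0},
  ],
)

```text
t: 3.52
tcp_pos: [633.9, 219.4, 268.6]
ee_rot: [0.706, 0.043, 0.706, -0.043]
wrist_force: [-4.7, 0.3, 4.0]
opening: 85.4
```

```bash
python3 - <<'E'
from h import *
o=st()
for n in("wrist",):
  im=read_camera(n)[...,::-1];cv2.imwrite(f"pics/{n}4.png",im)
E
```

```text
t 3.52 tcp [633.9 219.4 268.6] hd -6.98 xax [-0.  0. -1.] F [-4.7   0.27  4.05] open 85.4
```

View pics/wrist4.png

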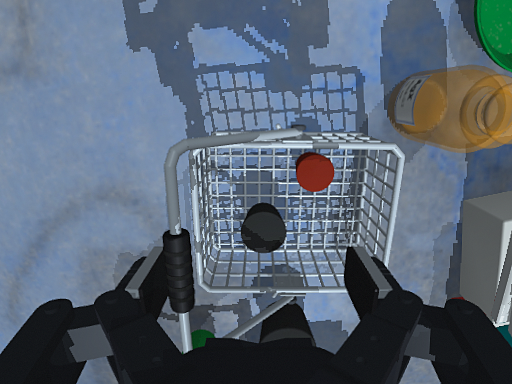

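```bash
python3 - <<'E'
from h import *
st();P=campose("wrist")
def px(uv,x):
    o,d=ray("wrist",uv,P);return (o+d*(x-o[0])/d[0]).round(1)
print(px((176,272),633.9-36.5))
for uv in((196,146),(404,150),(200,288),(392,290)):print(plane("wrist",uv,62,P).round(1))
print("hinge",plane("wrist",(299,132),57,P).round(1))
E
```

```text
t 3.58 tcp [635.1 219.2 269.6] hd -7.01 xax [ 0.002  0.001 -1.   ] F [-0.44 -0.77  1.89] open 85.4
[597.4 225.6 120.4]
[604.1 273.7  62. ]
[727.7 256.6  62. ]
[588.5 176.5  62. ]
[722.4 157.2  62. ]
hinge [665.8 273.8  57. ]
```

Emit:
send_rows(
  moves=[
    {"dp":[-6,0,8],"roll":0},
    {"dp":[-11,0,17],"roll":0},
    {"dp":[-16,0,26],"roll":0},
    {"dp":[-19,0,35],"roll":0},
    {"dp":[-21,0,44],"roll":0},
  ],
)

```text
t: 4.2
tcp_pos: [677.9, 213.8, 288.9]
ee_rot: [0.706, 0.043, 0.706, -0.043]
wrist_force: [0.3, 0.2, -0.9]
opening: 85.5
```

```bash
python3 - <<'E'
from h import *
o=st();np.save("P5.npy",campose("wrist",o))
for n in("wrist","scene"):
  im=read_camera(n)[...,::-1];cv2.imwrite(f"pics/{n}5.png",im)
  if n=="scene":crop(im,110,80,150,170,4,"pics/s5.png")
E
```

```text
t 4.2 tcp [677.9 213.8 288.9] hd -7.0 xax [ 0. -0. -1.] F [ 0.31  0.15 -0.92] open 85.5
```

View pics/wrist5.png

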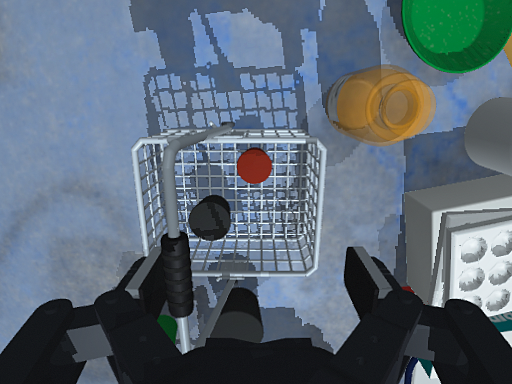

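View pics/s5.png

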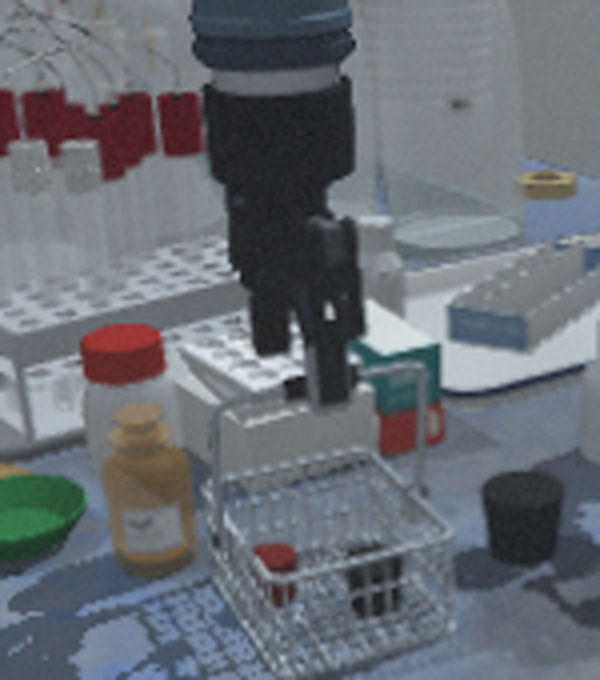

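```bash
python3 - <<'E'
from h import *
st();P=np.load("P5.npy")
def px(uv,x):
    o,d=ray("wrist",uv,P);return (o+d*(x-o[0])/d[0]).round(1)
print(px((177,272),677.9-36.5))
for uv in((135,143),(325,142),(318,270)):print(plane("wrist",uv,62,P).round(1))
print("hinge",plane("wrist",(228,125),57,P).round(1),plane("wrist",(232,276),57,P).round(1))
for z in(135,142):print(plane("wrist",(176,272),z,P).round(1))
E
```

```text
t 4.3 tcp [678.2 213.5 288.9] hd -7.03 xax [ 0.001 -0.    -1.   ] F [ 0.37 -0.14 -0.14] open 85.3
[641.4 221.9 142.7]
[601.9 273.   62. ]
[726.2 258.2  62. ]
[715.9 162.9  62. ]
hinge [664.3 276.2  57. ] [650.  162.5  57. ]
[637.9 217.3 135. ]
[640.7 221.5 142. ]
```

Emit:
send_rows(
  moves=[
    {"dp":[-1,0,6],"roll":0},
    {"dp":[-2,0,12],"roll":0},
    {"dp":[-2,0,15],"roll":0},
    {"dp":[-2,0,15],"roll":0},
  ],
)

```text
t: 4.8
tcp_pos: [692.2, 212.1, 290.6]
ee_rot: [0.706, 0.043, 0.706, -0.043]
wrist_force: [-0.0, -0.4, -0.9]
opening: 85.0
```

```bash
python3 - <<'E'
from h import *
o=st();P=campose("wrist",o)
im=read_camera("wrist")[...,::-1];cv2.imwrite("pics/wrist6.png",im);np.save("P6.npy",P)
E
```

```text
t 4.8 tcp [692.2 212.1 290.6] hd -6.99 xax [ 0. -0. -1.] F [-0.03 -0.39 -0.88] open 85.0
```

View pics/wrist6.png

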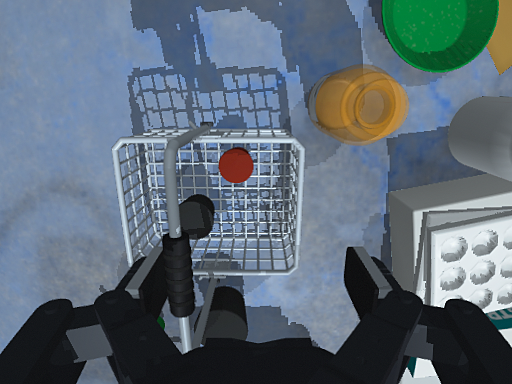

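Emit:
send_rows(
  moves=[
    {"dp":[-2,1,-12],"roll":0},
    {"dp":[-3,2,-24],"roll":0},
    {"dp":[-3,3,-36],"roll":0},
    {"dp":[-3,3,-36],"roll":0},
  ],
)

```text
t: 5.35
tcp_pos: [655.4, 220.4, 293.8]
ee_rot: [0.706, 0.043, 0.706, -0.042]
wrist_force: [0.1, 0.8, 0.2]
opening: 85.3
```

```bash
python3 - <<'E'
from h import *
o=st();P=campose("wrist",o)
im=read_camera("wrist")[...,::-1];cv2.imwrite("pics/wrist7.png",im);np.save("P7.npy",P)
im=read_camera("top")[...,::-1];cv2.imwrite("pics/top7.png",im)
M=np.array(camera_info("wrist")["mount"])
print(proj("wrist",(150,0,0),M))
E
```

```text
t 5.35 tcp [655.4 220.4 293.8] hd -6.91 xax [-0.001  0.001 -1.   ] F [0.05 0.8  0.22] open 85.3
[260.5500847  274.62031765]
```

View pics/wrist7.png

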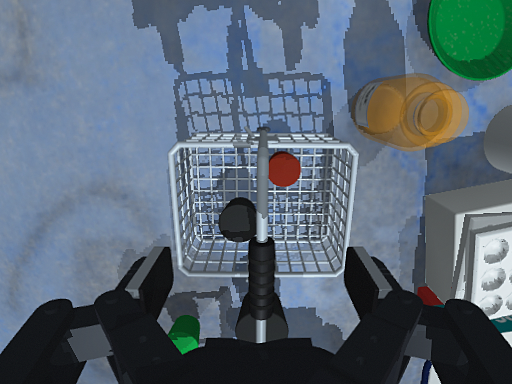

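Emit:
send_rows(
  jaw=0,
  moves=[
    {"dp":[0,0,0],"roll":0},
    {"dp":[0,0,0],"roll":0},
    {"dp":[0,0,0],"roll":0},
    {"dp":[0,0,0],"roll":0},
    {"dp":[0,0,0],"roll":0},
  ],
)

```text
t: 6.08
tcp_pos: [656.7, 219.5, 293.8]
ee_rot: [0.706, 0.043, 0.706, -0.043]
wrist_force: [0.7, -0.6, 0.1]
opening: 10.0
```

```bash
python3 - <<'E'
from h import *
o=st();P=campose("wrist",o)
im=read_camera("wrist")[...,::-1];cv2.imwrite("pics/wrist8.png",im);np.save("P8.npy",P)
im=read_camera("scene")[...,::-1];crop(im,110,80,150,170,4,"pics/s8.png")
E
```

```text
t 6.08 tcp [656.7 219.5 293.8] hd -6.99 xax [ 0. -0. -1.] F [ 0.65 -0.63  0.11] open 10.0
```

View pics/wrist8.png

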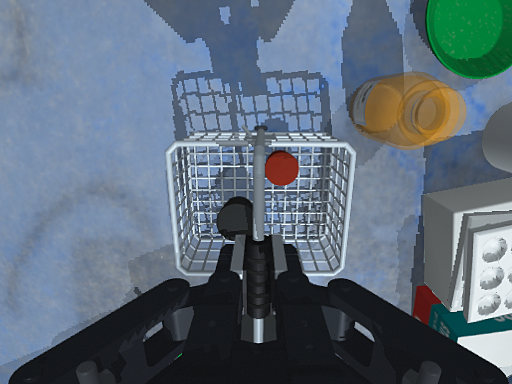

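View pics/s8.png

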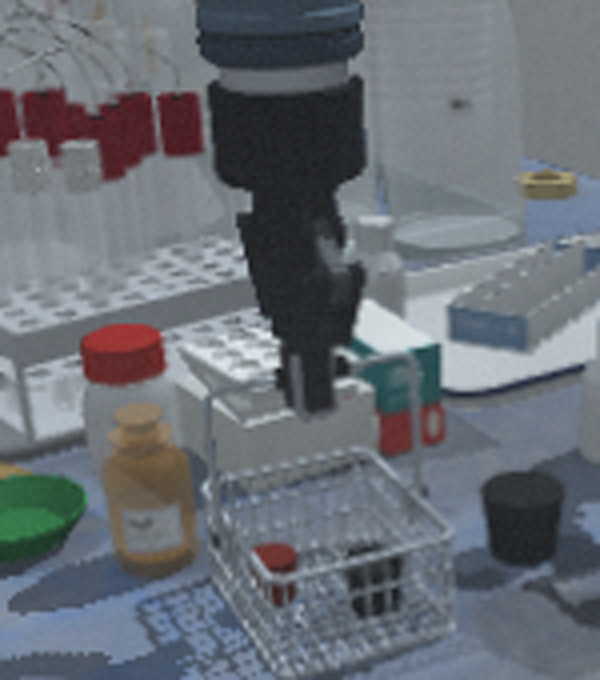

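```bash
python3 - <<'E'
from h import *
M=np.array(camera_info("wrist")["mount"])
w=cv2.imread("pics/wrist8.png");crop(w,200,215,120,140,4,"pics/w8.png")
for X in(150,154):
  for uv in((259,241),(259,317)):
    o,d=ray("wrist",uv,M);print(X,uv,(o+d*(X-o[0])/d[0]).round(1))
E
```

```text
150 (259, 241) [150.   17.1  -0.7]
150 (259, 317) [150.  -24.   -0.7]
154 (259, 241) [154.   15.1  -0.7]
154 (259, 317) [154.  -27.4  -0.7]
```

View pics/w8.png

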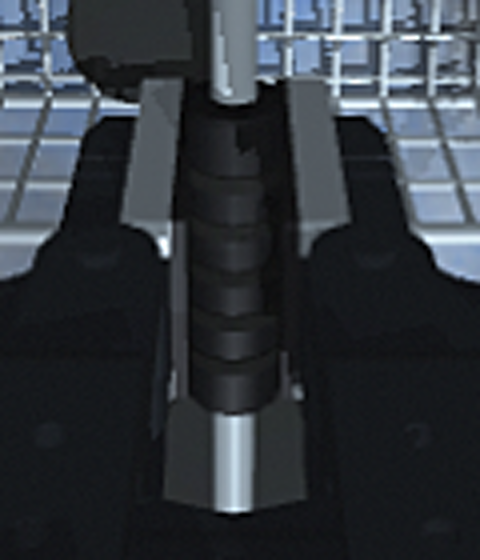

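Emit:
send_rows(
  moves=[
    {"dp":[-3,0,0],"roll":0},
    {"dp":[-9,0,0],"roll":0},
    {"dp":[-18,0,0],"roll":0},
    {"dp":[-28,0,0],"roll":0},
    {"dp":[-38,0,0],"roll":0},
  ],
)

```text
t: 6.8
tcp_pos: [656.7, 219.6, 332.7]
ee_rot: [0.706, 0.043, 0.706, -0.043]
wrist_force: [-0.3, 0.2, -2.1]
opening: 10.3
```

Emit:
send_rows(
  moves=[
    {"dp":[-15,0,0],"roll":0},
    {"dp":[-33,0,0],"roll":0},
    {"dp":[-52,0,0],"roll":0},
    {"dp":[-70,0,0],"roll":0},
    {"dp":[-82,0,0],"roll":0},
  ],
)

```text
t: 7.42
tcp_pos: [656.8, 219.6, 415.4]
ee_rot: [0.706, 0.043, 0.705, -0.043]
wrist_force: [0.4, 0.3, -2.8]
opening: 10.2
```

```bash
python3 - <<'E'
from h import *
o=st([480,100,418])
im=read_camera("scene")[...,::-1];cv2.imwrite("pics/scene9.png",im)
E
```

```text
t 7.42 tcp [656.8 219.6 415.4] hd -6.99 xax [ 0.001  0.001 -1.   ] F [ 0.44  0.33 -2.77] open 10.2
 dp [  -2.9 -140.2 -160.9]
```

View pics/scene9.png

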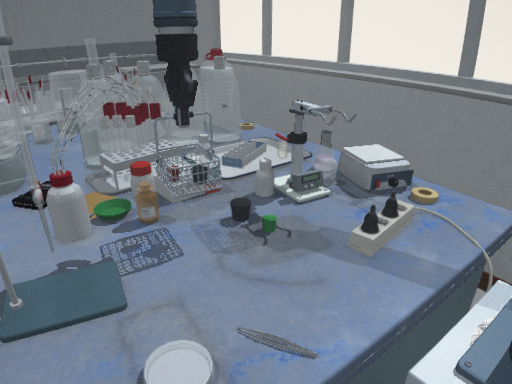

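Emit:
send_rows(
  moves=[
    {"dp":[-1,-5,-6],"roll":0},
    {"dp":[-2,-15,-17],"roll":0},
    {"dp":[-3,-29,-33],"roll":0},
    {"dp":[-3,-45,-52],"roll":0},
    {"dp":[-3,-62,-71],"roll":0},
  ],
)

```text
t: 8.1
tcp_pos: [577.2, 165.9, 415.8]
ee_rot: [0.705, 0.043, 0.706, -0.043]
wrist_force: [-0.3, -0.3, -2.6]
opening: 10.1
```

Emit:
send_rows(
  moves=[
    {"dp":[0,-17,-19],"roll":0},
    {"dp":[0,-34,-38],"roll":0},
    {"dp":[0,-52,-58],"roll":0},
    {"dp":[0,-70,-76],"roll":0},
    {"dp":[0,-90,-90],"roll":0},
  ],
)

```text
t: 8.72
tcp_pos: [476.7, 87.6, 416.0]
ee_rot: [0.705, 0.043, 0.706, -0.043]
wrist_force: [0.4, -0.6, -2.9]
opening: 9.8
```

```bash
python3 - <<'E'
from h import *
o=st([480,-107,418])
E
```

```text
t 8.72 tcp [476.7  87.6 416. ] hd -6.96 xax [-0.002 -0.    -1.   ] F [ 0.39 -0.61 -2.93] open 9.8
 dp [  -2.  -192.7   26.9]
```

Emit:
send_rows(
  moves=[
    {"dp":[0,-22,2],"roll":0},
    {"dp":[-1,-44,5],"roll":0},
    {"dp":[-2,-66,8],"roll":0},
    {"dp":[-2,-88,11],"roll":0},
    {"dp":[-2,-110,14],"roll":0},
  ],
)

```text
t: 9.35
tcp_pos: [477.9, -23.5, 418.1]
ee_rot: [0.705, 0.043, 0.706, -0.043]
wrist_force: [1.1, 0.1, -2.8]
opening: 10.1
```

Emit:
send_rows(
  moves=[
    {"dp":[0,-22,3],"roll":0},
    {"dp":[0,-42,6],"roll":0},
    {"dp":[0,-58,9],"roll":0},
    {"dp":[0,-68,11],"roll":0},
    {"dp":[0,-74,12],"roll":0},
  ],
)

```text
t: 9.98
tcp_pos: [481.4, -97.8, 418.4]
ee_rot: [0.706, 0.043, 0.706, -0.043]
wrist_force: [-0.9, -0.1, -3.0]
opening: 10.1
```

```bash
python3 - <<'E'
from h import *
o=st([480,-107,418])
np.save("P10.npy",campose("wrist",o))
for n in("wrist","scene","top"):
  im=read_camera(n)[...,::-1];cv2.imwrite(f"pics/{n}10.png",im)
  if n=="scene":crop(im,230,60,150,150,4,"pics/s10.png")
  if n=="top":crop(im,250,120,150,150,4,"pics/t10.png")
E
```

```text
t 9.97 tcp [481.4 -97.8 418.4] hd -7.0 xax [-0.001  0.    -1.   ] F [-0.91 -0.12 -3.01] open 10.1
 dp [ 0.4 -9.3 -0.3]
```

View pics/wrist10.png

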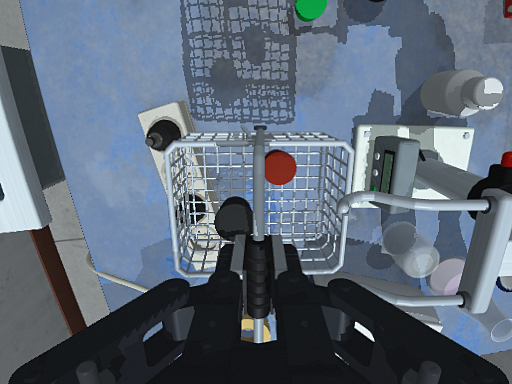

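View pics/s10.png

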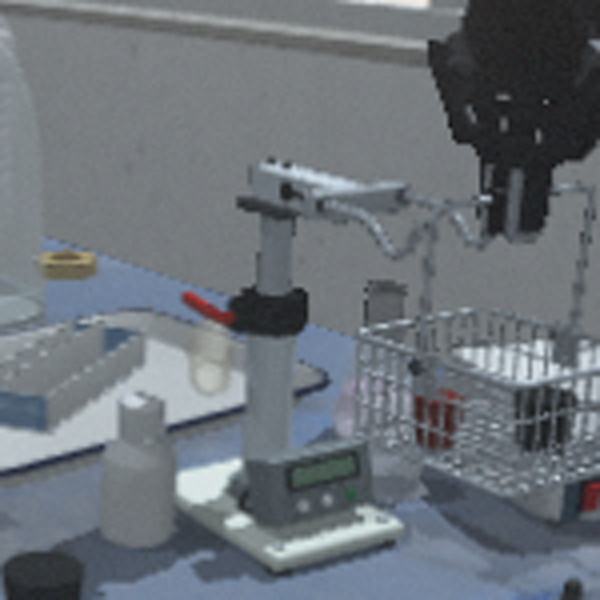

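View pics/t10.png

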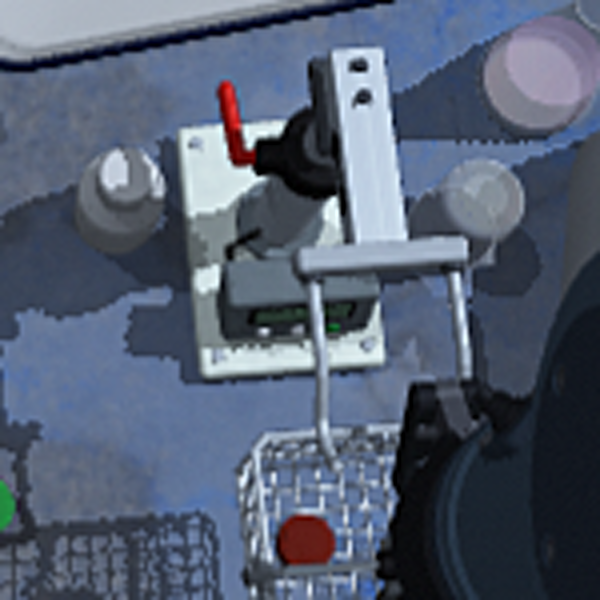

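```bash
python3 - <<'E'
from h import *
w=cv2.imread("pics/wrist10.png");crop(w,310,170,202,160,4,"pics/w10.png")
E
```

```text
(no output)
```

View pics/w10.png

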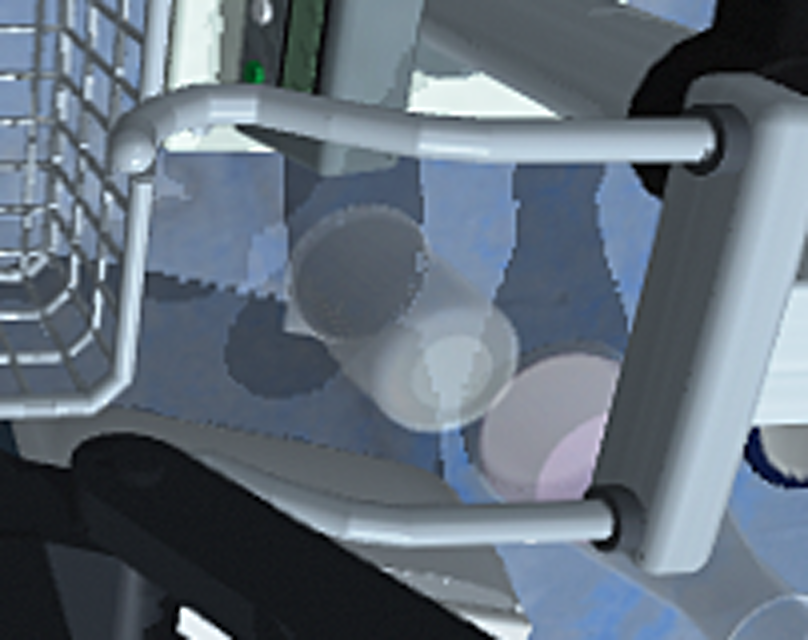

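```bash
python3 - <<'E'
from h import *
P=np.load("P10.npy")
TS=lambda x,y:(265+x/6,125+y/6); SS=lambda x,y:(250+x/5,85+y/5)
w=lambda x,y:(310+x/4,170+y/4)
def p(n,a,uva,b,uvb,Pa=None):
    r,e=tri(a,uva,b,uvb,Pa);print(n,r.round(1),round(e,1))
p("tip w-s","wrist",w(140,150),"scene",SS(430,155),P)
p("tip w-t","wrist",w(140,150),"top",TS(418,672),P)
p("root+ w-s","wrist",w(712,140),"scene",SS(312,132),P)
p("root+ w-t","wrist",w(712,140),"top",TS(380,388),P)
p("root- w-t","wrist",w(612,518),"top",TS(592,376),P)
p("root- w-s","wrist",w(612,518),"scene",SS(412,122),P)
for z in (236,240,244): print(z,[plane("wrist",w(*c),z,P)[:2].round(1).tolist() for c in((712,140),(612,518),(140,150))])
E
```

```text
tip w-s [525.  -80.8 245.1] 5.3
tip w-t [525.9 -79.  246.9] 1.9
root+ w-s [605.3 -90.6 240.7] 5.3
root+ w-t [608.8 -90.4 239.4] 0.8
root- w-t [ 600.2 -151.7  240. ] 1.4
root- w-s [ 600.2 -154.9  237.7] 5.7
236 [[611.6, -91.6], [603.6, -154.6], [529.3, -82.7]]
240 [[608.4, -89.7], [600.6, -151.1], [528.3, -81.1]]
244 [[605.2, -87.9], [597.6, -147.5], [527.2, -79.5]]
```

Emit:
send_rows(
  moves=[
    {"dp":[0,-4,4],"roll":0},
    {"dp":[0,-4,12],"roll":0},
    {"dp":[0,-4,22],"roll":0},
    {"dp":[0,-4,32],"roll":0},
    {"dp":[0,-4,41],"roll":0},
  ],
)

```text
t: 10.75
tcp_pos: [522.8, -106.5, 418.6]
ee_rot: [0.706, 0.043, 0.706, -0.043]
wrist_force: [0.4, 1.6, -3.2]
opening: 9.9
```

Emit:
send_rows(
  moves=[
    {"dp":[0,0,8],"roll":0},
    {"dp":[0,0,14],"roll":0},
    {"dp":[0,0,18],"roll":0},
    {"dp":[0,0,19],"roll":0},
    {"dp":[0,0,19],"roll":0},
  ],
)

```text
t: 11.38
tcp_pos: [540.7, -108.8, 418.7]
ee_rot: [0.706, 0.043, 0.706, -0.043]
wrist_force: [0.2, -0.2, -3.2]
opening: 9.8
```

```bash
python3 - <<'E'
from h import *
o=st([540.5,-109,418])
np.save("P11.npy",campose("wrist",o))
for n in("wrist","scene","top"):
  im=read_camera(n)[...,::-1];cv2.imwrite(f"pics/{n}11.png",im)
  if n=="scene":crop(im,230,60,150,150,5,"pics/s11.png")
  if n=="wrist":crop(im,150,180,220,160,3.5,"pics/w11.png")
E
```

```text
t 11.38 tcp [ 540.7 -108.8  418.7] hd -6.99 xax [-0.  0. -1.] F [ 0.19 -0.21 -3.22] open 9.8
 dp [ 0.7 -0.2 -0.2]
```

View pics/w11.png

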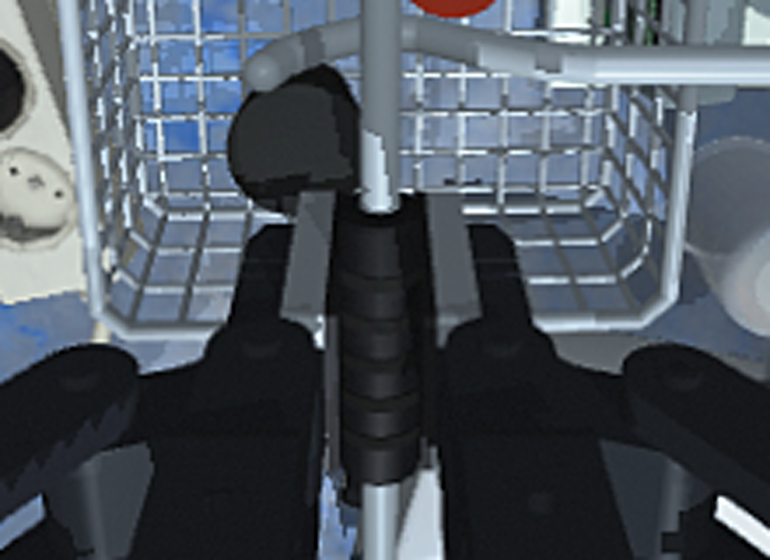

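View pics/s11.png

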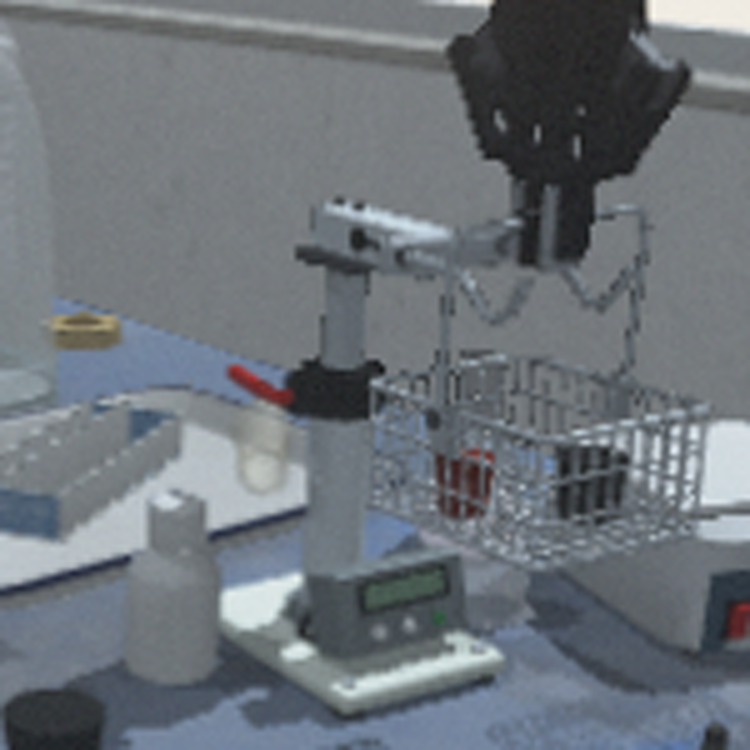

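```bash
python3 - <<'E'
from h import *
P=np.load("P11.npy");M=np.array(camera_info("wrist")["mount"])
w=lambda x,y:(150+x/3.5,180+y/3.5)
TS=lambda x,y:(265+x/6,125+y/6); SS=lambda x,y:(250+x/5,85+y/5)
for b,uv in(("scene",SS(430,155)),("top",TS(418,672))):
  r,e=tri("wrist",w(262,68),b,uv,P);print(r.round(1),round(e,1))
def tool(uv,X):
  o,d=ray("wrist",uv,M);return (o+d*(X-o[0])/d[0]).round(1)
print("tip tool",tool(w(262,68),418.7-246))
print("shank tool at z240",tool(w(600,65),418.7-240))
print("grip ends",tool(w(380,205),150.5),tool(w(383,482),150.5))
E
```

```text
[524.4 -80.5 244.5] 5.0
[525.5 -81.1 238.6] 1.1
tip tool [172.7  28.7 -17.8]
shank tool at z240 [178.7  27.1  31.8]
grip ends [150.5  18.1  -0.9] [150.5 -24.9  -0.5]
```

Emit:
send_rows(
  moves=[
    {"dp":[3,0,1],"roll":0},
    {"dp":[8,0,1.5],"roll":0},
    {"dp":[13,0,1.5],"roll":0},
    {"dp":[18,0,1.5],"roll":0},
    {"dp":[21,0,1.5],"roll":0},
  ],
)

```text
t: 12.15
tcp_pos: [542.2, -108.9, 397.2]
ee_rot: [0.706, 0.043, 0.706, -0.043]
wrist_force: [0.4, -0.3, -2.6]
opening: 10.1
```

```bash
python3 - <<'E'
from h import *
st()
im=read_camera("scene")[...,::-1];crop(im,290,80,80,80,8,"pics/s12.png")
st()
E
```

```text
t 12.15 tcp [ 542.2 -108.9  397.2] hd -6.99 xax [-0.001  0.    -1.   ] F [ 0.37 -0.35 -2.55] open 10.1
t 12.2 tcp [ 542.1 -108.9  397. ] hd -6.99 xax [-0.001  0.    -1.   ] F [ 0.28  0.46 -3.43] open 10.0
```

View pics/s12.png

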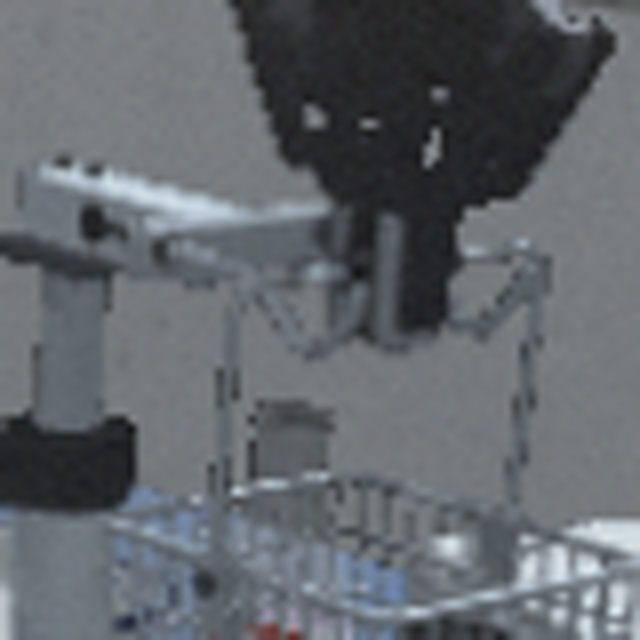

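Emit:
send_rows(
  moves=[
    {"dp":[2,0,0],"roll":0},
    {"dp":[4,0,0],"roll":0},
    {"dp":[6,0,0],"roll":0},
    {"dp":[8,0,0],"roll":0},
    {"dp":[9,0,0],"roll":0},
  ],
)

```text
t: 12.82
tcp_pos: [542.3, -108.9, 388.6]
ee_rot: [0.706, 0.043, 0.706, -0.043]
wrist_force: [-1.3, 0.1, -2.9]
opening: 10.2
```

Emit:
send_rows(
  moves=[
    {"dp":[0.5,0,0],"roll":0},
    {"dp":[1,0,0],"roll":0},
    {"dp":[1.5,0,0],"roll":0},
    {"dp":[2,0,0],"roll":0},
    {"dp":[2,0,0],"roll":0},
  ],
)

```text
t: 13.45
tcp_pos: [542.3, -109.0, 386.7]
ee_rot: [0.706, 0.043, 0.706, -0.043]
wrist_force: [-0.5, -0.4, -3.6]
opening: 10.4
```

Emit:
send_rows(
  moves=[
    {"dp":[0.5,0,0],"roll":0},
    {"dp":[1,0,0],"roll":0},
    {"dp":[1.5,0,0],"roll":0},
    {"dp":[2,0,0],"roll":0},
    {"dp":[2,0,0],"roll":0},
  ],
)

```text
t: 14.08
tcp_pos: [542.3, -109.0, 384.6]
ee_rot: [0.706, 0.043, 0.706, -0.043]
wrist_force: [0.9, 0.5, -2.3]
opening: 10.2
```

Emit:
send_rows(
  moves=[
    {"dp":[0.5,0,0],"roll":0},
    {"dp":[1,0,0],"roll":0},
    {"dp":[1.5,0,0],"roll":0},
    {"dp":[1.5,0,0],"roll":0},
  ],
)

```text
t: 14.58
tcp_pos: [542.3, -109.0, 383.2]
ee_rot: [0.706, 0.043, 0.706, -0.043]
wrist_force: [-0.0, 1.3, -3.2]
opening: 9.9
```

Emit:
send_rows(
  moves=[
    {"dp":[0.3,0,0],"roll":0},
    {"dp":[0.7,0,0],"roll":0},
    {"dp":[1,0,0],"roll":0},
    {"dp":[1,0,0],"roll":0},
  ],
)

```text
t: 15.08
tcp_pos: [542.3, -109.0, 382.2]
ee_rot: [0.706, 0.043, 0.706, -0.043]
wrist_force: [-1.0, 0.6, -2.8]
opening: 10.0
```

Emit:
send_rows(
  moves=[
    {"dp":[0.3,0,0],"roll":0},
    {"dp":[0.7,0,0],"roll":0},
    {"dp":[1,0,0],"roll":0},
    {"dp":[1,0,0],"roll":0},
  ],
)

```text
t: 15.58
tcp_pos: [542.4, -109.0, 381.4]
ee_rot: [0.706, 0.043, 0.706, -0.043]
wrist_force: [0.2, -0.5, -1.0]
opening: 9.9
```

```bash
python3 - <<'E'
from h import *
st()
im=read_camera("scene")[...,::-1];crop(im,290,80,80,80,8,"pics/s13.png")
st()
E
```

```text
t 15.57 tcp [ 542.4 -109.   381.4] hd -6.99 xax [ 0. -0. -1.] F [ 0.19 -0.52 -1.02] open 9.9
t 15.62 tcp [ 542.3 -109.   381.3] hd -6.99 xax [ 0.  0. -1.] F [-1.68  0.15 -1.51] open 10.2
```

View pics/s13.png

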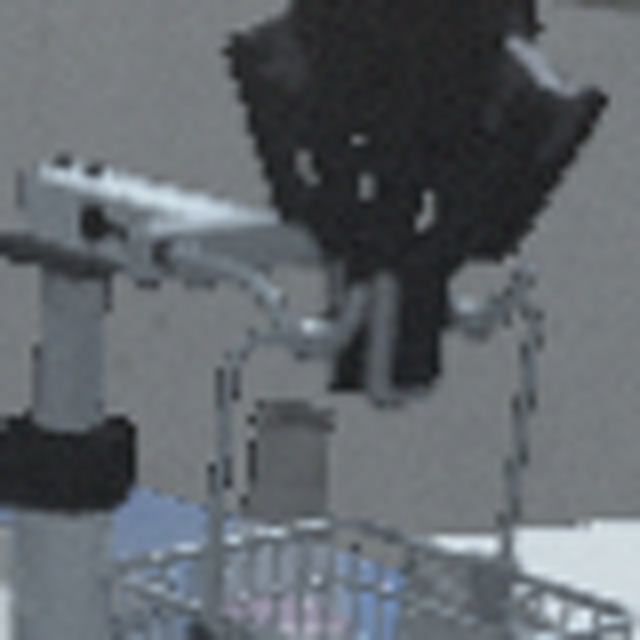

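Emit:
send_rows(
  moves=[
    {"dp":[0.2,0,0],"roll":0},
    {"dp":[0.3,0,0],"roll":0},
  ],
)

```text
t: 15.88
tcp_pos: [542.3, -109.0, 381.0]
ee_rot: [0.706, 0.043, 0.706, -0.043]
wrist_force: [-1.3, -0.0, -0.2]
opening: 10.5
```

Emit:
send_rows(
  moves=[
    {"dp":[0,0,0],"roll":0},
  ],
)

```text
t: 16.0
tcp_pos: [542.3, -109.0, 381.0]
ee_rot: [0.706, 0.043, 0.706, -0.043]
wrist_force: [-0.2, -0.8, 0.7]
opening: 10.0
```

Emit:
send_rows(
  moves=[
    {"dp":[0,0,0],"roll":0},
  ],
)

```text
t: 16.12
tcp_pos: [542.3, -109.0, 381.0]
ee_rot: [0.706, 0.043, 0.706, -0.043]
wrist_force: [-1.0, 0.7, -0.5]
opening: 9.9
```

Emit:
send_rows(
  moves=[
    {"dp":[0,0,0],"roll":0},
  ],
)

```text
t: 16.25
tcp_pos: [542.3, -109.0, 381.0]
ee_rot: [0.706, 0.043, 0.706, -0.043]
wrist_force: [-1.0, 0.1, 1.2]
opening: 9.9
```

Emit:
send_rows(
  moves=[
    {"dp":[0,0,-0.5],"roll":0},
    {"dp":[0,0,-1],"roll":0},
    {"dp":[0,0,-1],"roll":0},
  ],
)

```text
t: 16.62
tcp_pos: [541.6, -108.9, 381.1]
ee_rot: [0.706, 0.043, 0.705, -0.043]
wrist_force: [2.0, 0.6, -0.9]
opening: 9.9
```

Emit:
send_rows(
  moves=[
    {"dp":[0,0,0],"roll":0},
  ],
)

```text
t: 16.75
tcp_pos: [541.5, -108.9, 381.1]
ee_rot: [0.706, 0.043, 0.706, -0.043]
wrist_force: [2.0, -0.3, 0.5]
opening: 10.2
```

Emit:
send_rows(
  moves=[
    {"dp":[0,0,0],"roll":0},
  ],
)

```text
t: 16.88
tcp_pos: [541.5, -108.9, 381.0]
ee_rot: [0.706, 0.043, 0.706, -0.043]
wrist_force: [2.3, -0.3, 0.4]
opening: 10.2
```

Emit:
send_rows(
  moves=[
    {"dp":[0,0,0],"roll":0},
  ],
)

```text
t: 17.0
tcp_pos: [541.4, -108.9, 381.0]
ee_rot: [0.706, 0.043, 0.706, -0.043]
wrist_force: [1.6, -0.1, -0.6]
opening: 10.0
```

```bash
python3 - <<'E'
from h import *
st()
im=read_camera("scene")[...,::-1];crop(im,290,80,80,80,8,"pics/s14.png")
st();np.save("P14.npy",campose("wrist"))
im=read_camera("wrist")[...,::-1];crop(im,150,150,220,190,3.5,"pics/w14.png")
E
```

```text
t 17.0 tcp [ 541.4 -108.9  381. ] hd -6.99 xax [ 0. -0. -1.] F [ 1.58 -0.07 -0.65] open 10.0
t 17.05 tcp [ 541.4 -108.9  381. ] hd -6.99 xax [ 0. -0. -1.] F [ 2.68 -0.69  0.91] open 10.1
```

View pics/s14.png

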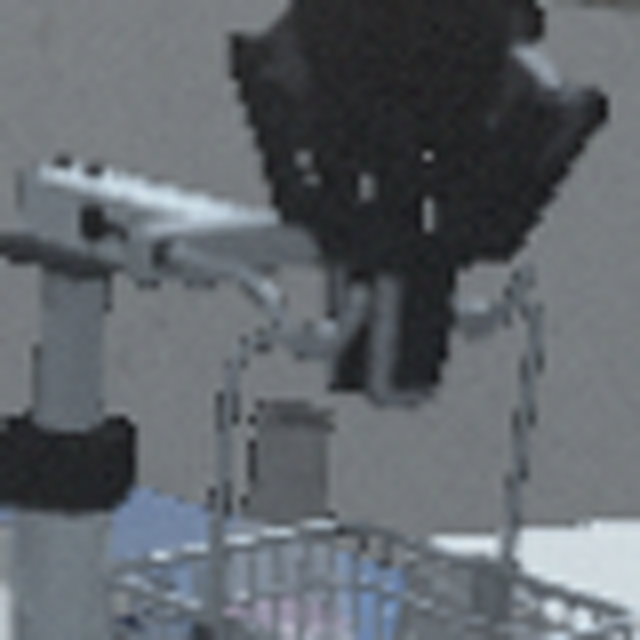

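View pics/w14.png

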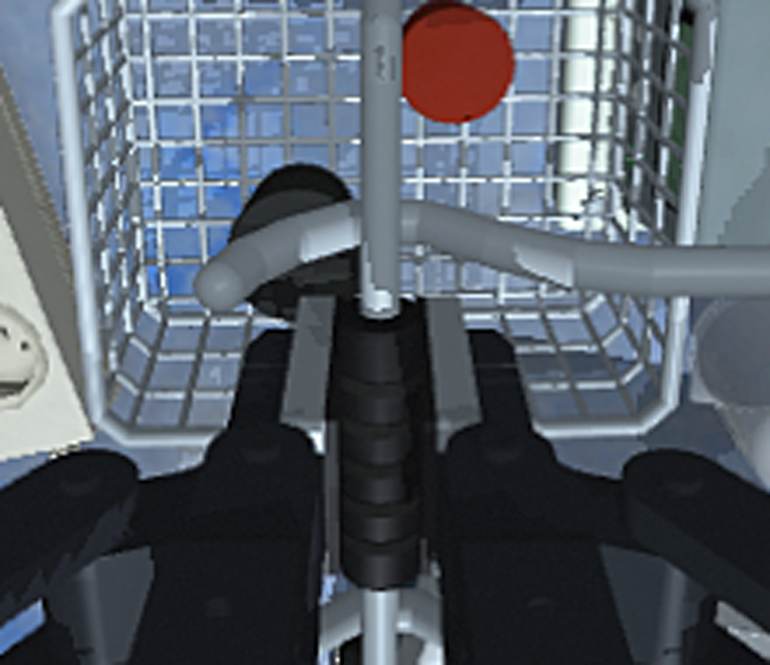

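Emit:
send_rows(
  moves=[
    {"dp":[0,0,0.4],"roll":0},
    {"dp":[0,0,0.7],"roll":0},
    {"dp":[0,0,0.7],"roll":0},
  ],
)

```text
t: 17.48
tcp_pos: [541.8, -109.0, 380.8]
ee_rot: [0.705, 0.043, 0.706, -0.043]
wrist_force: [0.1, 0.7, 0.7]
opening: 9.9
```

Emit:
send_rows(
  moves=[
    {"dp":[0,0,0],"roll":0},
  ],
)

```text
t: 17.6
tcp_pos: [541.8, -108.9, 380.8]
ee_rot: [0.706, 0.043, 0.706, -0.043]
wrist_force: [-0.2, -0.7, 1.7]
opening: 9.9
```

Emit:
send_rows(
  moves=[
    {"dp":[0,0,0],"roll":0},
  ],
)

```text
t: 17.73
tcp_pos: [541.8, -108.9, 380.8]
ee_rot: [0.706, 0.043, 0.706, -0.043]
wrist_force: [-0.7, 0.3, 2.0]
opening: 10.1
```

Emit:
send_rows(
  moves=[
    {"dp":[0,0,0],"roll":0},
  ],
)

```text
t: 17.85
tcp_pos: [541.8, -108.9, 380.8]
ee_rot: [0.706, 0.043, 0.706, -0.043]
wrist_force: [-1.2, 0.3, 1.4]
opening: 10.2
```

Emit:
send_rows(
  moves=[
    {"dp":[-0.2,0,-0.1],"roll":0},
    {"dp":[-0.2,0,-0.1],"roll":0},
  ],
)

```text
t: 18.1
tcp_pos: [541.8, -108.9, 381.0]
ee_rot: [0.706, 0.043, 0.706, -0.043]
wrist_force: [-1.4, -0.4, -0.0]
opening: 10.1
```

Emit:
send_rows(
  jaw=40,
  moves=[
    {"dp":[0,0,0],"roll":0},
    {"dp":[0,0,0],"roll":0},
    {"dp":[0,0,0],"roll":0},
    {"dp":[0,0,0],"roll":0},
    {"dp":[0,0,0],"roll":0},
  ],
)

```text
t: 18.73
tcp_pos: [541.9, -108.9, 381.1]
ee_rot: [0.706, 0.043, 0.706, -0.043]
wrist_force: [-0.0, -0.3, 0.6]
opening: 39.9
```

```bash
python3 - <<'E'
from h import *
st()
im=read_camera("scene")[...,::-1];crop(im,270,60,100,140,5,"pics/s15.png")
im=read_camera("wrist")[...,::-1];cv2.imwrite("pics/w15.png",im);st()
E
```

```text
t 18.73 tcp [ 541.9 -108.9  381.1] hd -6.98 xax [ 0. -0. -1.] F [-0.05 -0.29  0.6 ] open 39.9
t 18.82 tcp [ 541.9 -108.9  381.1] hd -6.99 xax [ 0. -0. -1.] F [0.29 0.48 0.66] open 39.7
```

View pics/s15.png

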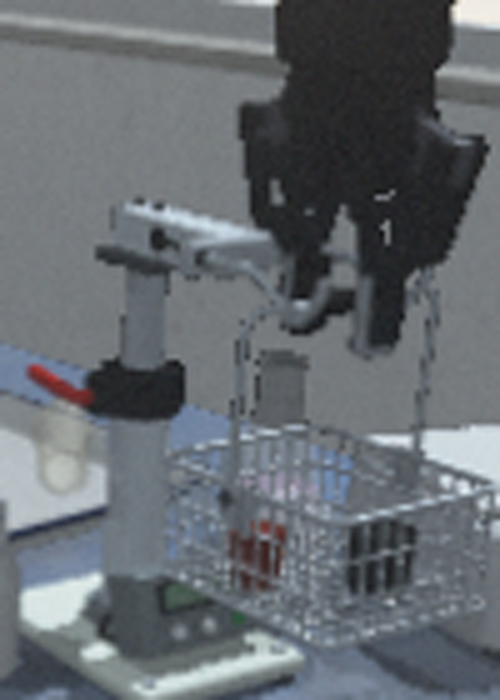

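View pics/w15.png

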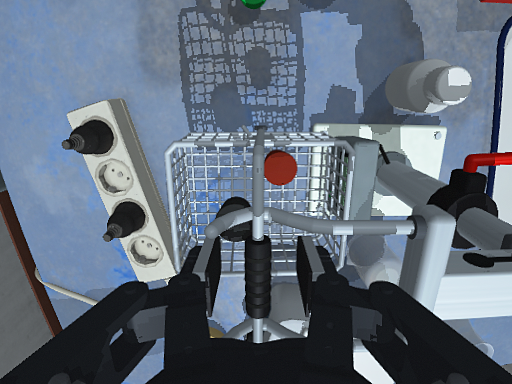

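Emit:
send_rows(
  moves=[
    {"dp":[-3,0,0],"roll":0},
    {"dp":[-10,0,0],"roll":0},
    {"dp":[-22,0,0],"roll":0},
    {"dp":[-40,0,0],"roll":0},
    {"dp":[-60,0,0],"roll":0},
  ],
)

```text
t: 19.45
tcp_pos: [542.0, -109.0, 442.8]
ee_rot: [0.706, 0.043, 0.706, -0.043]
wrist_force: [0.5, -0.8, 0.2]
opening: 40.5
```

Emit:
send_rows(
  moves=[
    {"dp":[-25,0,0],"roll":0},
    {"dp":[-50,0,0],"roll":0},
    {"dp":[-70,0,0],"roll":0},
    {"dp":[-75,0,0],"roll":0},
    {"dp":[-75,0,0],"roll":0},
  ],
)

```text
t: 20.08
tcp_pos: [541.8, -108.9, 516.4]
ee_rot: [0.706, 0.043, 0.706, -0.043]
wrist_force: [-0.4, 0.5, 0.4]
opening: 40.1
```

Emit:
send_rows(
  moves=[
    {"dp":[0,0,0],"roll":0},
    {"dp":[0,0,0],"roll":0},
    {"dp":[0,0,0],"roll":0},
    {"dp":[0,0,0],"roll":0},
    {"dp":[0,0,0],"roll":0},
  ],
)

```text
t: 20.7
tcp_pos: [541.9, -108.9, 516.0]
ee_rot: [0.706, 0.043, 0.706, -0.043]
wrist_force: [-0.6, -0.9, 0.3]
opening: 40.2
```

```bash
python3 - <<'E'
from h import *
o=st();np.save("P16.npy",campose("wrist",o))
im=read_camera("wrist")[...,::-1];cv2.imwrite("pics/w16.png",im)
im=read_camera("scene")[...,::-1];cv2.imwrite("pics/s16.png",im);crop(im,250,80,130,130,5,"pics/sc16.png")
im=read_camera("top")[...,::-1];cv2.imwrite("pics/t16.png",im)
E
```

```text
t 20.7 tcp [ 541.9 -108.9  516. ] hd -6.99 xax [-0. -0. -1.] F [-0.55 -0.88  0.27] open 40.2
```

View pics/w16.png

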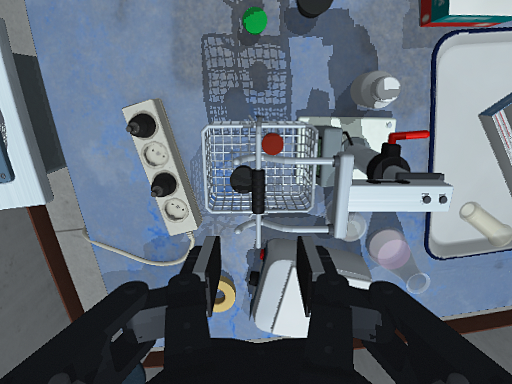

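View pics/sc16.png

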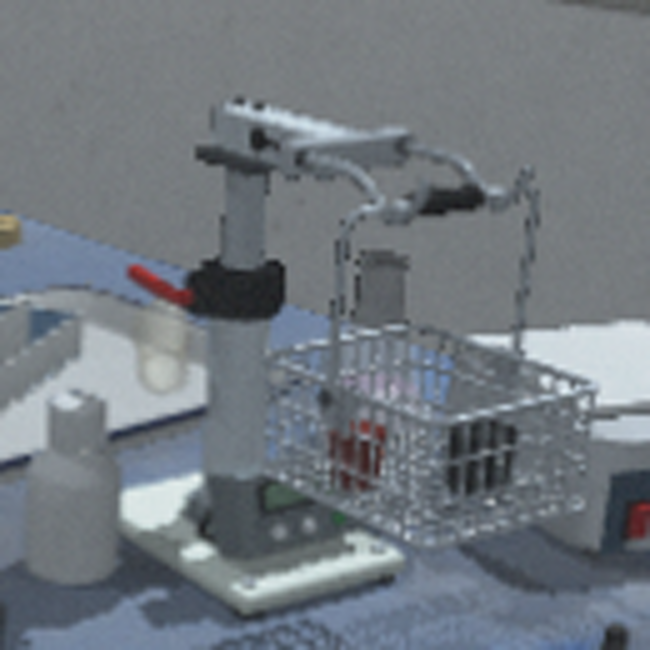

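View pics/t16.png

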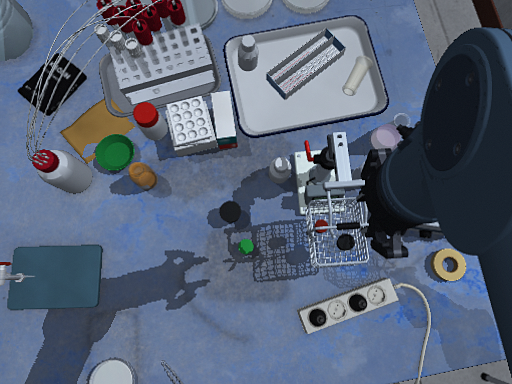

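Emit:
send_rows(
  moves=[
    {"dp":[0,0,0],"roll":0},
    {"dp":[0,0,0],"roll":0},
    {"dp":[0,0,0],"roll":0},
    {"dp":[0,0,0],"roll":0},
    {"dp":[0,0,0],"roll":0},
  ],
)

```text
t: 21.48
tcp_pos: [541.9, -108.9, 516.1]
ee_rot: [0.706, 0.043, 0.706, -0.043]
wrist_force: [-0.2, -0.3, -0.3]
opening: 40.0
```

```bash
python3 - <<'E'
from h import *
im=read_camera("wrist")[...,::-1];a=cv2.imread("pics/w16.png")
d=cv2.absdiff(im,a)[115:250,195:345].max(2);print("changed px",(d>40).sum(),"of",d.size)
P=np.load("P16.npy");print("grip",plane("wrist",(258.5,191),230,P).round(1))
t0=cv2.imread("pics/top0.png");t=cv2.imread("pics/t16.png")
d=cv2.absdiff(t,t0).max(2);print("amber diff",(d[155:192,125:160]>40).sum(),"white",(d[150:185,268:293]>40).sum())
print(hand_in())
E
```

```text
changed px 40 of 20250
grip [ 540.7 -110.8  230. ]
amber diff 0 white 41
the job is handed in; nothing more can be done
None
```

The basket now hangs from the twin hook with both stoppers inside. I handed the job in at about 21.5 s, and no verdict was reported.

- **Bail raised:** I dragged the folded bail upright with one open finger. The basket slid about 12–15 mm towards +x while I did this, and stayed level on the bench.
- **Lift and hang:** I pinched the black grip, lifted the basket (about 3 N) and brought it in over the lip from -x. I then lowered in steps of 1 mm or less until the weight came off the arm. That happened with the wire about 230 mm above the bench, so that is the seat's height.
- **Letting go:** Before opening, the vertical wrist force was near zero, and at most about +2 N. By that reading the hook never carried more than about 5 N. It also touched about 2.7 N sideways while I centred the wire.

Last checks:
- **Seating:** The pictures show the wire in both hooks and the basket level. The grip measured (541, -111) mm, against my estimate of (540, -113) mm for the seat.
- **Stillness:** Two wrist pictures about 0.7 s apart were nearly identical (40 of 20,250 pixels changed), so the basket is at rest.
- **Bottles and beaker:** The amber bottle is unchanged in the before and after top views. The white bottle differs by 41 pixels, which I took for a shadow or noise but did not look into. The arm hid the beaker in the last top view, so I did not compare it; nothing was felt touching it.
- **Arm:** The gripper is clear, with only noise on the wrist force.

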